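Load the comparison lift and hold it at full height

TASK

Stand the squat round lidded cup upright on the plate of the cam lift, midway between the two square bottles and in line with them, and let go of it. Then swing the lift's sprung lever up to its highest lift point, where the lever stands straight up, and finish while holding the lever there (it drops back if released, and past upright the plate sinks again), with cup and bottles still standing in their row. Do not shift the square bottles, the tall bottle or the stacked dishes.

Things in the scene. Friction and masses are not known exactly. Their poses are not given: they have to be found in the camera images.
- cup: squat round specimen cup, clear body with a flat white lid 48 mm across; 60 mm tall in all, the lid is its top 16 mm, the body tapers from 44 mm under the lid to 38 mm at the foot; about 0.12 kg, loose on the bench, left or right of the lift. Origin: centre of its underside, z up.
- lift: cam lift fixed to the bench: grey base 120 x 250 mm, a 110 x 240 mm aluminium plate above it (long side along the lift's y axis), and a lever at its -y end. Origin: centre of the base's underside on the bench; x points away from the robot, y along the row of bottles, away from the lever.
- plate_top (a point): centre of the top face of the lift's aluminium plate, 104 mm above the bench with the lever down and 16 mm higher at full lift; axes as the lift's.
- bottle_a: square amber bottle, 40 x 40 mm, 56 mm tall plus white round cap 33 mm across (74 mm in all), loose, standing on the plate at the lever's end. Origin: centre of its underside; its y axis points to the other square bottle, whose centre is 140 mm away.
- bottle_b: the same square bottle, on the plate at the end away from the lever. Origin: centre of its underside.
- cam_shaft (a joint): turn of the lever and its eccentric shaft (rad) about the lift's y axis. 0: down on its stop, lever reaching towards the robot and 15 degrees above level; grows as the handle swings up and away from the robot; 1.309: lever straight up, plate at its highest; travel ends at 1.81. A return spring and the load pull it back to 0 at all times, 2 to 4 N felt at the handle.
- lever: steel lever bar 11 mm thick with a black T-handle at its end, turning with the shaft, outside the lift at its -y end. Origin: on the shaft axis in the plane of the bar.
- lever_grip (a point): centre of the black T-handle: a round bar with flat ends, 44 mm long along the lift's y axis and 24 mm thick, 120 mm from the shaft axis; 89 mm above the bench when down, 178 mm when upright. It can be pinched across its flat ends from above and turns, with some rub, between fingers that keep pointing down; 40 mm is free between it and the lift's other parts.
- lever_pivot (a point): point of the shaft axis in the plane of the lever bar, 58 mm above the bench; axes as the lift's (the lever turns about y).
- tall_bottle: bystander: tall round capped bottle, 54 mm across and 135 mm tall, loose on the bench. Origin: centre of its underside.
- dishes: bystander: stack of three shallow round dishes, 90 mm across and about 42 mm tall, loose on the bench between robot and lift. Origin: centre of its underside.
There are look-alikes about, which are no part of the job. What is shaped like the cup but red is not meant. Leave any green look-alike of the bottle_a alone.

How it is judged:
On the way, in this order (a step that is already met when the one before it is completed fails the run):
1. the cup stands on the plate, midway between the square bottles and in line with them, let go, with the lever still down (x of cup in the frame of bottle_a between -0.012 and 0.012 m and y of cup in the frame of bottle_a between 0.058 and 0.082 m and z of cup in the frame of plate_top between -0.004 and 0.004 m and angle between each of cup, bottle_a, bottle_b's own z axis and vertical below 0.1 rad and contact force between cup and the fingers below 0.1 N and horizontal distance between bottle_a and bottle_b between 0.133 and 0.147 m and z of each of bottle_a, bottle_b in the frame of plate_top above -0.004 m and value of joint cam_shaft below 0.2 rad), for 0.2 s.
2. the lever is held at its highest lift point (value of joint cam_shaft between 1.139 and 1.479 rad and contact force between the fingers and lever above 0.5 N), for 0.3 s.
At the end, for the whole second after the job is handed in: The fingers hold the lever still (over 0.5 N) within 0.17 rad of straight up; the cup stands upright on the raised plate, untouched, within 12 mm of midway between the square bottles and within 12 mm of their line; the bottles stand on the plate 140 mm apart within 7 mm (all of step 2 and x of cup in the frame of bottle_a between -0.012 and 0.012 m and y of cup in the frame of bottle_a between 0.058 and 0.082 m and z of cup in the frame of plate_top between -0.004 and 0.004 m and angle between each of cup, bottle_a, bottle_b's own z axis and vertical below 0.1 rad and contact force between cup and the fingers below 0.1 N and horizontal distance between bottle_a and bottle_b between 0.133 and 0.147 m and z of each of bottle_a, bottle_b in the frame of plate_top above -0.004 m and velocity of joint cam_shaft between -0.1 and 0.1 rad/s and linear speed of cup below 0.05 m/s); the arm keeps its last pose, push and grip.
It fails at once if a square bottle is knocked over or shoved along the plate (angle between any of bottle_a, bottle_b's own z axis and vertical above 0.35 rad or distance of any of bottle_a, bottle_b from where it was at the start of the episode above 0.03 m).
It fails at once if the tall bottle or the stack of dishes is shifted by more than 20 mm (distance of any of tall_bottle, dishes from where it was at the start of the episode above 0.02 m).
It fails at once if the cup is tipped over (angle between cup's own z axis and vertical above 1.2 rad).
It also fails if it takes over 58 s, if anything falls off the work surface, if the arm or the gripper's body presses on something with over 40 N, if the wrist force passes 120 N, or if a joint passes its speed limit or range.

ROBOT

A 6-joint arm with a two-finger parallel gripper is mounted at the origin on the work surface. World frame = base frame: x ahead of the robot, y to its left, z up, the work surface at z = 0. Lengths are in m, angles in rad, forces in N, time in s.
With the tool pointing down it reaches from about 0.275 to 0.875 m from the base axis. Payload 12.5 kg.
Tool frame: the origin (TCP) lies at the very end of the fingers, on their centre line; the grasp point (between the pads) lies 19 mm behind it; z points along the fingers, y is the line along which they close (so a half turn about z gives the same grasp; the last joint's range is limited). The gripper opens to 85 mm and grips with 20 to 120 N. Pads are 22 mm wide; open, the fingers measure 114 mm over their backs; the gripper's body (76 mm by 85 mm) begins 54 mm behind the grasp point. The pads swing forward as they close: fully open they stand 13 mm farther back than shut.
Start: joints at [1.105, 0.351, 1.652, -0, 1.139, -0.085], TCP at [0.204, 0.511, 0.231] pointing down, gripper open.
Joint ranges: [-2.75, 2.75], [-0.79, 2.1], [0.01, 2.65], [-1.57, 4.71], [0.07, 3.14], [-2.87, 2.87]. Speed limits (rad/s): [2.22, 2.22, 2.79, 3.14, 3.14, 3.14].

INTERFACE

Orientations are given as a 3x3 rotation matrix whose columns are the frame's x, y, z axes.
In Python, from bench import manip gives the robot as it stands. Calls block until the motion is done:
- manip.move_ptp(position, orientation): joint-space move of the TCP to a pose.
- manip.move_l(position, attitude=None, max_speed=0.15): straight line of the TCP; attitude=None keeps the orientation; max_speed is the mean speed in m/s.
- manip.move_j(angles): joint-space move.
- manip.set_gripper(opening, effort=None): opening from 0.0 (shut) to 1.0 (fully open); effort is the grip in N (None keeps the last); returns when the fingers have stopped.
- manip.dwell(seconds).
- manip.inverse_kinematics(position, orientation): joint angles nearest the present ones, or None.
- manip.grab_frame(name): name is "scene" or "top" or "wrist"; returns (picture, depth): 384x512x3 uint8, red, green, blue; 384x512 float32, m along the optical axis (not along the pixel's ray), 0 where there is no reading.
- manip.get_calibration(name): a dict with "camera_matrix" (3x3 intrinsics, pixels), "R" (3x3) and "t" (3): a world point X has camera coordinates R X + t. Camera axes: x right, y down, z forward; pixel columns grow to the right and rows downward; lengths in m; the calibration is good to about 2 mm. A picture is of the moment at which its call begins: read the wrist's pose just before it. get_calibration takes no time and is no camera call; for the wrist camera it gives the pose at the moment of the call.
A pose or a line that the arm cannot do raises manip.Unreachable and nothing moves.
- manip.sign_off(): hands the job in; it is judged then, once.
Trained networks look in the newest picture that a camera, given by its name, has taken for a name from the list of things; names that differ only in an ending like _2 or _b are one class to them, and where a whole thing is asked for, a point or a joint stands for the part that bears it (a point fixed in the world has none). Each returns a list of dicts, best first, with "confidence" (0 to 1); they miss things now and then, are a little off and sometimes report something else, mostly with a low value. They report only what shows in the picture. A call takes as long as a camera call. They do not tell look-alikes from the thing itself.
- manip.look_for(camera, name): "at" ([x, y, z] in m, in world coordinates, good to about 4 mm: the middle of the surface that is visible of it).
Readings, each from a call of its own:
- manip.current_time(): time.
- manip.current_qpos(): joint angles.
- manip.current_joint_vel(): joint speeds.
- manip.current_joint_torque(): joint torques, N m.
- manip.current_ee_pos(): TCP position.
- manip.current_tcp_rot(): TCP orientation.
- manip.current_force(): force on the tool from outside, world axes, zero at the start.
- manip.current_ft_torque(): the same for the moment, N m.
- manip.current_grip_width(): opening from 0.0 (shut) to 1.0 (fully open).
- manip.current_grip_force(): force on a finger pad.
Only numpy, scipy, OpenCV 4.12 (cv2) and the standard library are available. Lean on these libraries where they do the work, as an engineer would, in place of code of your own. Each camera call takes 0.05 s, during which the arm holds its last target. There are 200 camera calls.

## Working session

There is one attempt and no reset: what is moved stays moved. The work goes in short steps, each a Python script; the robot and the scene stay as the last script left them, time stands still between calls to the robot, and variables do not carry over. Pictures are saved under pics/ and viewed, at most 10 in all, crops included, and the job is handed in when it is done.

```bash
mkdir -p pics; cat > h.py <<'E'
import numpy as np, cv2
from bench import manip as m
def snap(cam):
    c=m.get_calibration(cam); p,d=m.grab_frame(cam); return p,d,c
def world(u,v,z,c):
    X=np.array([(u-c["camera_matrix"][0,2])/c["camera_matrix"][0,0]*z,(v-c["camera_matrix"][1,2])/c["camera_matrix"][1,1]*z,z])
    return c["R"].T@(X-c["t"])
def px(X,c):
    q=c["camera_matrix"]@(c["R"]@np.array(X)+c["t"]); return q[:2]/q[2]
def down(yaw): # tool y axis at angle yaw from world y... x=(c,s,0), y=(s,-c,0), z down
    c,s=np.cos(yaw),np.sin(yaw); return np.array([[c,s,0],[s,-c,0],[0,0,-1.]])
E
python3 - <<'E'
from h import *
print(m.current_time(), m.current_tcp_rot())
P=[]
for cam in("scene","top"):
    p,d,c=snap(cam); np.savez(cam+".npz",p=p,d=d,**c); P.append(p)
    cv2.imwrite(f"pics/{cam}.png",p[:,:,::-1])
    for n in["cup","bottle_a","lever_grip","lift","tall_bottle","dishes"]:
        for r in m.look_for(cam,n): print(cam,n,np.round(r["at"],3),round(r["confidence"],2),px(r["at"],c).round())
E
```

```text
0.0 [[-9.28384538e-01  3.71620606e-01 -5.23945752e-04]
 [ 3.71620963e-01  9.28383952e-01 -1.04726554e-03]
 [ 9.72373745e-05 -1.16697435e-03 -9.99999314e-01]]
scene cup [0.542 0.4   0.047] 0.57 [375. 173.]
scene cup [0.557 0.311 0.047] 0.54 [353. 182.]
scene bottle_a [ 0.618 -0.057  0.145] 0.95 [237. 191.]
scene bottle_a [0.606 0.077 0.141] 0.76 [288. 178.]
scene bottle_a [ 0.741 -0.114  0.05 ] 0.71 [234. 267.]
scene lever_grip [ 0.624 -0.151  0.068] 0.74 [198. 231.]
scene lift [ 0.625 -0.007  0.064] 0.69 [259. 217.]
scene tall_bottle [ 0.551 -0.323  0.07 ] 0.86 [112. 231.]
scene dishes [0.412 0.212 0.038] 0.67 [296. 168.]
scene dishes [ 0.622 -0.006  0.063] 0.26 [258. 217.]
top cup [0.532 0.394 0.055] 0.94 [ 95. 203.]
top cup [0.541 0.313 0.062] 0.87 [129. 199.]
top bottle_a [ 0.712 -0.107  0.055] 0.96 [310. 133.]
top bottle_a [0.587 0.082 0.159] 0.72 [226. 169.]
top bottle_a [ 0.592 -0.053  0.158] 0.57 [292. 168.]
top lever_grip [ 0.562 -0.176  0.077] 0.67 [343. 192.]
top lever_grip [0.412 0.19  0.042] 0.45 [180. 257.]
top lever_grip [ 0.573 -0.001  0.107] 0.43 [266. 183.]
top lift [ 0.571 -0.002  0.105] 0.7 [267. 184.]
top tall_bottle [ 0.53  -0.309  0.086] 0.92 [405. 206.]
top dishes [0.413 0.19  0.04 ] 0.77 [181. 257.]
```

View pics/scene.png

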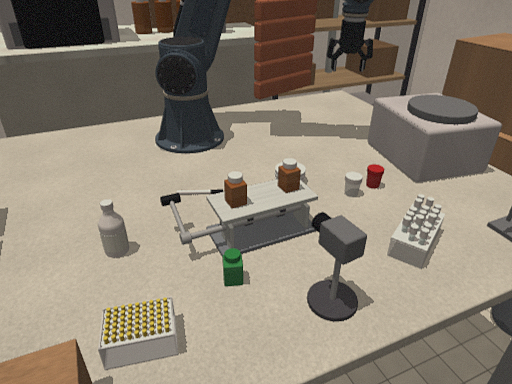

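View pics/top.png

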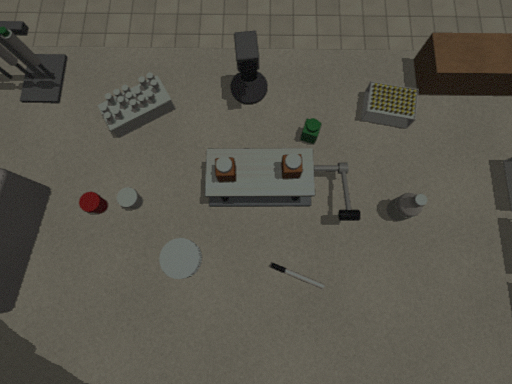

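The scene picture shows the lift with its amber bottles at (237,191) and (289,176), the lever handle at (168,199), the dishes behind the lift and the tall bottle at (113,232). In the top view the bottle caps are at (224,165) and (293,160), and the handle is at (349,215).
Cup candidates: the white-lidded one at top (128,198) / scene (353,182), and the red one at top (92,203) / scene (375,175). I choose the white one. A green bottle at top (311,131) is a look-alike to leave alone.

```bash
python3 - <<'E'
from h import *
f=np.load("top.npz"); p,d=f["p"],f["d"]; c={k:f[k] for k in("camera_matrix","R","t")}
v,u=np.mgrid[:384,:512]; K=c["camera_matrix"]
X=np.stack([(u-K[0,2])/K[0,0]*d,(v-K[1,2])/K[1,1]*d,d],-1); W=(X-c["t"])@c["R"]
np.save("W.npy",W)
def reg(u0,u1,v0,v1,z0,z1):
    w=W[v0:v1,u0:u1].reshape(-1,3); w=w[(w[:,2]>z0)&(w[:,2]<z1)]
    r=cv2.minAreaRect((w[:,:2]*1000).astype(np.float32)); print(len(w),w.mean(0).round(4),np.round((w.min(0)+w.max(0))/2,4),np.round(r[0]),np.round(r[1]),round(r[2],1))
reg(200,325,140,215,.096,.112)   # plate
reg(210,240,150,185,.168,.19)  # cap b
reg(280,306,145,180,.168,.19)
reg(112,142,185,215,.05,.07)  # cup
reg(335,365,203,226,.06,.12)  # handle
reg(80,105,190,215,.05,.07)
print(-c["R"].T@c["t"])
a=cv2.resize(p[150:250,70:190],None,fx=3.3,fy=3.3,interpolation=2)
b=cv2.resize(p[150:250,270:390],None,fx=3.3,fy=3.3,interpolation=2)
cv2.imwrite("pics/crop.png",np.hstack([a,b])[:,:,::-1])
E
```

```text
4233 [0.5949 0.0121 0.1041] [0.5989 0.0134 0.104 ] [600.  14.] [111. 240.] 1.3
219 [0.5915 0.0848 0.1775] [0.5921 0.0847 0.1749] [592.  85.] [31. 32.] 1.8
215 [ 0.6008 -0.0541  0.1777] [ 0.6017 -0.0541  0.175 ] [602. -55.] [32. 31.] 59.9
357 [0.546  0.3175 0.06  ] [0.5467 0.3186 0.0576] [547. 319.] [47. 47.] 11.8
272 [ 0.5088 -0.1819  0.0966] [ 0.5155 -0.1827  0.092 ] [ 516. -183.] [40. 44.] 0.5
365 [0.5341 0.4025 0.0597] [0.5345 0.4047 0.057 ] [534. 404.] [46. 46.] 3.1
[0.38516397 0.00819484 0.84330443]
```

View pics/crop.png

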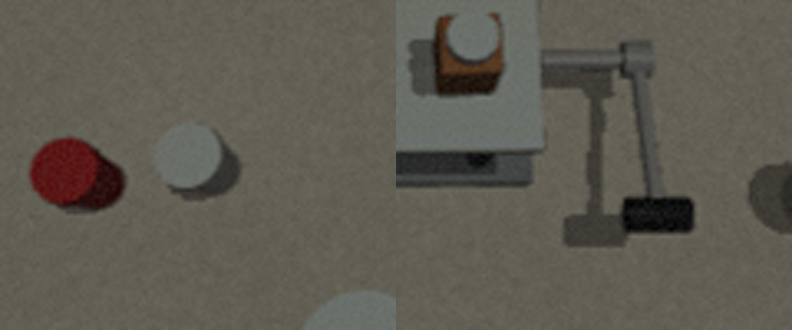

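The left crop confirms a white lid at (188,155), distinct from the red cup at (66,170), so the white one is my target. The right crop shows the lever handle clear of the lift at (658,214).

```bash
python3 - <<'E'
from h import *
a=np.array([.6008,-.0541]); b=np.array([.5915,.0848]); r=(b-a)/np.linalg.norm(b-a)
yaw=np.arctan2(r[1],r[0]); print("yaw",yaw)
R=down(yaw)
for q in([.546,.318,.20],[.596,.0155,.24],[.596,.0155,.14]): print(np.round(m.inverse_kinematics(q,R),2))
for y in(.023,np.pi+.023,):
  for q in([.51,-.18,.2],[.625,-.18,.16]):
    k=m.inverse_kinematics(q,down(y)); print(y,None if k is None else np.round(k,2))
m.move_ptp([.546,.318,.20],R); print(m.current_time())
p,d,c=snap("wrist"); cv2.imwrite("pics/w1.png",p[:,:,::-1])
v,u=np.mgrid[:384,:512]; K=c["camera_matrix"]
W=(np.stack([(u-K[0,2])/K[0,0]*d,(v-K[1,2])/K[1,1]*d,d],-1)-c["t"])@c["R"]
w=W[(d>0)&(abs(W[...,2]-.06)<.004)&(np.hypot(W[...,0]-.546,W[...,1]-.318)<.045)]
print(len(w),w.mean(0),w.min(0),w.max(0))
E
```

```text
yaw 1.6376511878105715
[ 0.45  0.53  1.46 -0.    1.15  0.39]
[-0.05  0.43  1.52 -0.    1.2  -0.12]
[-0.05  0.54  1.61 -0.    1.   -0.12]
0.023 [-0.43  0.37  1.71 -0.    1.06  1.12]
0.023 [-0.35  0.6   1.44 -0.    1.1   1.2 ]
3.1645926535897932 [-0.43  0.37  1.71 -0.    1.06 -2.02]
3.1645926535897932 [-0.35  0.6   1.44 -0.    1.1  -1.95]
2.1583
1901 [0.54513548 0.32203276 0.06036028] [0.52131802 0.29739477 0.05610879] [0.56887873 0.34480309 0.06253485]
```

View pics/w1.png

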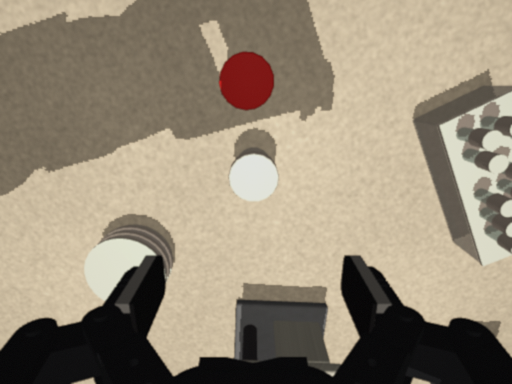

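The wrist view shows the white lid at (254,177), with the red cup at (247,80) and the dishes at (125,265), all clear of the fingers. I'll grasp it by the lid and carry it over the plate.

```bash
python3 - <<'E'
from h import *
R=down(1.6376)
m.move_l([.5451,.3205,.10],max_speed=.2); m.move_l([.5451,.3205,.030],max_speed=.08)
m.set_gripper(0.0,effort=25); print(m.current_grip_width(),m.current_grip_force())
m.move_l([.5451,.3205,.25],max_speed=.2); print(m.current_grip_width(),m.current_grip_force(),m.current_time())
m.move_l([.5962,.0154,.25],max_speed=.2)
p,d,c=snap("wrist"); cv2.imwrite("pics/w2.png",p[:,:,::-1]); np.savez("w2.npz",p=p,d=d,**c)
v,u=np.mgrid[:384,:512]; K=c["camera_matrix"]
W=(np.stack([(u-K[0,2])/K[0,0]*d,(v-K[1,2])/K[1,1]*d,d],-1)-c["t"])@c["R"]; np.save("W2.npy",W)
for g in([.5915,.0848],[.6008,-.0541]):
    w=W[(d>0)&(abs(W[...,2]-.178)<.006)&(np.hypot(W[...,0]-g[0],W[...,1]-g[1])<.03)]
    if len(w): print(len(w),w.mean(0),w.min(0),w.max(0))
print(m.current_ee_pos(),m.current_time())
E
```

```text
0.5577216145415497 25.271435379981995
0.5490272923319308 25.940221846103668 5.5667
1888 [0.59121119 0.08677008 0.1778293 ] [0.5750637  0.07024545 0.17477083] [0.6073867  0.10256553 0.18054604]
[0.59609173 0.01615325 0.25000609] 7.3167
```

View pics/w2.png

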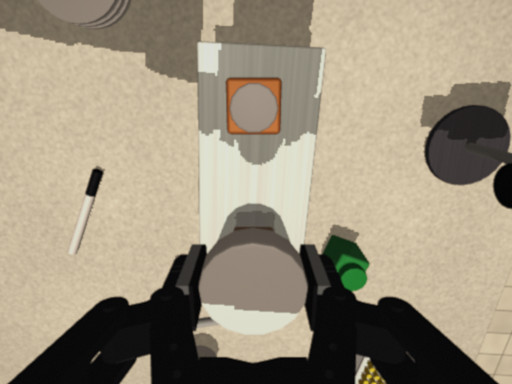

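The wrist view shows the cup held upright at (255,280) and bottle_b at (254,107) in line with it. I'll lower it onto the plate.

```bash
python3 - <<'E'
from h import *
W=np.load("W2.npy"); w=W[(abs(W[...,2]-.28)<.006)&(np.hypot(W[...,0]-.596,W[...,1]-.016)<.04)]
print(w.mean(0),w.min(0),w.max(0))
cy=(w[:,1].min()+w[:,1].max())/2
x,y=.596,.0163
m.move_l([x,y,.15],max_speed=.15); 
m.move_l([x,y,.136],max_speed=.03); f0=m.current_force()
z=.136
while z>.128:
    z-=.001; m.move_l([x,y,z],max_speed=.02); f=m.current_force()
    if f[2]-f0[2]>2.5: break
print(z,f0,f)
m.set_gripper(.8); m.move_l([x,y,.25],max_speed=.15); print(m.current_time())
m.move_ptp([.51,-.10,.27],down(.023)); 
p,d,c=snap("top"); np.savez("top2.npz",p=p,d=d,**c)
v,u=np.mgrid[:384,:512]; K=c["camera_matrix"]
def wd(d,c): 
    K=c["camera_matrix"]; return (np.stack([(u-K[0,2])/K[0,0]*d,(v-K[1,2])/K[1,1]*d,d],-1)-c["t"])@c["R"]
W=wd(d,c)
for n,g,h in(("b",[.5915,.0848],.178),("a",[.6008,-.0541],.178),("cup",[.596,.016],.164)):
    w=W[(d>0)&(abs(W[...,2]-h)<.005)&(np.hypot(W[...,0]-g[0],W[...,1]-g[1])<.035)]
    if len(w): print(n,len(w),w.mean(0),w.min(0),w.max(0))
p2,d,c=snap("wrist"); W=wd(d,c); np.save("W3.npy",W)
w=W[(d>0)&(W[...,2]>.092)&(W[...,2]<.105)&(W[...,1]<-.15)&(W[...,0]<.54)]
if len(w): print("handle",len(w),w.mean(0),w.min(0),w.max(0))
cv2.imwrite("pics/c3.png",np.hstack([p[100:292,180:400],p2[:192,:220]*0])[:,:220,::-1]); cv2.imwrite("pics/w3.png",np.hstack([cv2.resize(p[120:240,180:400],(396,216),interpolation=2),cv2.resize(p2,(288,216))])[:,:,::-1]); print(m.current_time())
E
```

```text
[0.59538571 0.01986349 0.27985815] [ 0.55796436 -0.00726229  0.27400188] [0.63253101 0.04088296 0.28598959]
0.133 [ 0.0232922   0.49870286 -1.08441421] [-2.54563938  1.55431214  6.29362456]
10.775
b 204 [0.59192069 0.08512658 0.1779525 ] [0.57659221 0.07038612 0.17316582] [0.60799524 0.10084888 0.18174134]
a 197 [ 0.60131402 -0.05412417  0.17796589] [ 0.58618125 -0.06985607  0.17320678] [ 0.6181652  -0.03956932  0.18150852]
cup 408 [0.59699891 0.01551607 0.16397411] [ 0.57439173 -0.00801804  0.15963828] [0.61992287 0.03916154 0.16749096]
handle 1310 [ 0.51385788 -0.22371195  0.09828633] [ 0.49528915 -0.33046882  0.09200242] [ 0.53999591 -0.1597044   0.10496966]
12.125
```

View pics/w3.png

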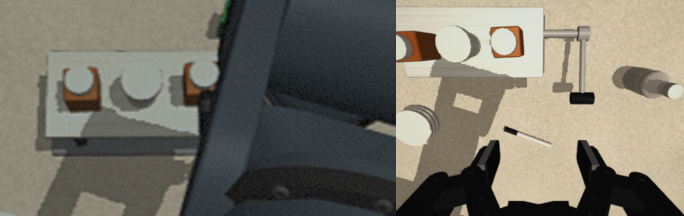

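The cup stands midway between the bottles (top crop lid at (141,85), caps at (79,80) and (204,75)), measured within 1 mm. In the wrist view the handle is at (582,99) and the hub at (584,33). Next I'll measure the handle and the shaft.

```bash
python3 - <<'E'
from h import *
W=np.load("W3.npy")
def rep(n,k):
    w=W[k]; r=cv2.minAreaRect((w[:,:2]*1000).astype(np.float32)); print(n,len(w),np.median(w,0).round(4),w.min(0).round(4),w.max(0).round(4),np.round(r[0]+r[1]+(r[2],),1))
x,y,z=W[...,0],W[...,1],W[...,2]
k=(y>-.23)&(y<-.12)
rep("handle",k&(z>.085)&(z<.106)&(x<.532)&(x>.46))
rep("handle_top",k&(z>.097)&(z<.106)&(x<.532)&(x>.46))
rep("bar",k&(z>.07)&(x>.535)&(x<.59)&(z<.11))
rep("hub",k&(z>.05)&(x>.595)&(x<.66)&(z<.11)&(y<-.155))
rep("shaft",(y>-.152)&(y<-.115)&(z>.05)&(x>.58)&(x<.66)&(z<.09))
rep("plate",(y>-.13)&(y<.16)&(z>.101)&(z<.107)&(x>.52)&(x<.68))
E
```

```text
handle 1087 [ 0.5102 -0.1807  0.0981] [ 0.4952 -0.2039  0.0852] [ 0.5319 -0.1597  0.1027] [ 513.7 -181.7   36.5   44.1    0.9]
handle_top 630 [ 0.5069 -0.1812  0.0998] [ 0.4969 -0.2039  0.097 ] [ 0.5158 -0.1601  0.1027] [ 506.8 -182.    18.7   43.6    1.4]
bar 574 [ 0.5629 -0.1798  0.0783] [ 0.535  -0.1861  0.07  ] [ 0.59   -0.175   0.0878] [ 562.4 -180.7   54.9   11.     1.2]
hub 915 [ 0.619  -0.1763  0.0679] [ 0.5957 -0.1898  0.0521] [ 0.6339 -0.1551  0.0731] [ 614.8 -172.4   34.8   38.1   89.2]
shaft 498 [ 0.6205 -0.1335  0.0643] [ 0.614  -0.1518  0.0595] [ 0.6274 -0.1153  0.0671] [ 620.7 -133.5   12.6   36.4    1.4]
plate 21330 [ 0.6162 -0.0025  0.104 ] [ 0.5406 -0.1057  0.101 ] [0.6544 0.134  0.107 ] [597.8  14.7 109.7 240.3   1.5]
```

```bash
python3 - <<'E'
from h import *
t=.024; R=down(t); ex=np.array([np.cos(t),np.sin(t),0]); P=np.array([.6228,-.1793,.058])
def pose(q): 
    a=q+np.radians(15); return P-.12*np.cos(a)*ex+np.array([0,0,.12*np.sin(a)-.025])
h=pose(0); print(h)
m.move_ptp([h[0],h[1],.16],R); m.set_gripper(.8); m.move_l(h,max_speed=.08); print(m.current_force())
m.set_gripper(0.0,effort=40); print(m.current_grip_width(),m.current_grip_force(),m.current_force())
for i,q in enumerate(np.linspace(0,1.309,14)[1:]):
    m.move_l(pose(q),max_speed=.06)
    f=m.current_force()
    if i%3==0: print(round(q,2),f.round(1),round(m.current_grip_width(),3))
    if np.linalg.norm(f)>50: print("stop",q,f); break
print(m.current_force(),m.current_grip_force(),m.current_ee_pos(),pose(1.309),m.current_time())
v,u=np.mgrid[:384,:512]
for cam in("scene","wrist","top"):
    p,d,c=snap(cam); K=c["camera_matrix"]; cv2.imwrite(f"pics/{cam}4.png",p[:,:,::-1])
    W=(np.stack([(u-K[0,2])/K[0,0]*d,(v-K[1,2])/K[1,1]*d,d],-1)-c["t"])@c["R"]; np.save(cam+"4.npy",W)
    for n,g,hh in(("b",[.5915,.0848],.194),("a",[.6008,-.0541],.194),("cup",[.596,.016],.18),("plate",[.63,.015],.12)):
        w=W[(d>0)&(abs(W[...,2]-hh)<.006)&(np.hypot(W[...,0]-g[0],W[...,1]-g[1])<.03)]
        if len(w)>20: print(cam,n,len(w),w.mean(0).round(4))
a=cv2.imread("pics/scene4.png")[120:280,120:360]; b=cv2.imread("pics/wrist4.png")
cv2.imwrite("pics/v4.png",np.hstack([cv2.resize(a,(432,288)),cv2.resize(b,(360,288))]))
E
```

```text
[ 0.50692228 -0.1820816   0.06405829]
[ 1.22760788 -0.12537926  0.65458003]
0.5097627127192176 45.594542026519775 [-2.30687358 -4.88558345  2.44492513]
0.1 [-0.5 -6.9 -3.8] 0.509
0.4 [-3.5 -6.3 -1. ] 0.511
0.7 [-3.4 -7.5  0.6] 0.507
1.01 [-3.5 -6.  -0.2] 0.51
1.31 [-4.5 -5.8  0.7] 0.507
[-4.49613943 -5.84191048  0.72851432] 42.47820496559143 [ 0.62222328 -0.1802175   0.15294411] [ 0.62280037 -0.17929999  0.153     ] 19.1833
scene b 104 [0.5948 0.0828 0.1939]
scene a 126 [ 0.6047 -0.0554  0.1938]
scene cup 221 [0.6011 0.0129 0.1801]
scene plate 316 [0.6327 0.0145 0.1207]
top b 216 [0.5919 0.0848 0.1941]
top a 217 [ 0.6012 -0.054   0.1942]
top cup 438 [0.5968 0.0155 0.1804]
top plate 192 [0.6417 0.0136 0.1205]
```

View pics/v4.png

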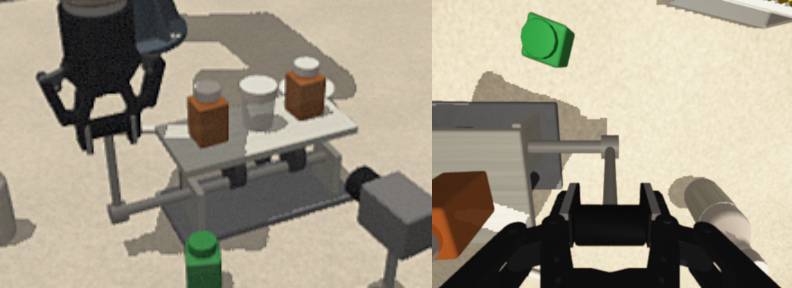

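The picture shows the lever upright and held (scene crop, 112,150). The plate has risen 16 mm, and the cup (258,100) stands in line between the bottles. I'll hand it in.

```bash
python3 -c "
from h import *
m.dwell(.5); print(m.current_grip_force(), m.sign_off())"
```

```text
the job is handed in; nothing more can be done
42.398380637168884 None
```

The job is handed in: the cup stands midway between the bottles on the plate, measured 16 mm up, and the gripper holds the lever upright at about 42 N; the sign-off returned no verdict.

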